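Bolt the card in and hold the spring clip open over its edge

ROBOT

A 6-joint arm with a two-finger parallel gripper is mounted at the origin on the work surface; the furniture and walls round the work are solid. World frame = base frame: x ahead of the robot, y to its left, z up, the work surface at z = 0. Lengths are in m, angles in rad, forces in N, time in s.
With the tool pointing down it reaches from about 0.3 to 0.775 m from the base axis. Payload 14.6 kg.
Tool frame: the origin (TCP) lies at the very end of the fingers, on their centre line; the grasp point (between the pads) lies 19 mm behind it; z points along the fingers, y is the direction in which the jaws open and shut (so a half turn about z gives the same grasp; the last joint's range is limited). The gripper opens to 94 mm and grips with 3 to 60 N. Pads are 16 mm wide; open, the fingers measure 119 mm over their backs; the gripper's body (75 mm by 177 mm) begins 78 mm behind the grasp point.
Start: joints at [1.149, 0.3, 1.521, -0, 1.321, -0.067], TCP at [0.191, 0.516, 0.205] pointing down, gripper open.
Joint ranges: [-3.03, 3.03], [-0.79, 2.21], [0.23, 2.52], [-1.04, 4.18], [0, 3.07], [-2.55, 2.55]. Speed limits (rad/s): [2.22, 2.22, 2.57, 3.14, 3.14, 3.14].

INTERFACE

Orientations are given as a unit quaternion [x, y, z, w].
In Python, from rig import bot, vision, ticket gives the robot as it stands.
- The arm moves only by the tool play_rows, never from a script. Its argument "deltas" is a list of rows, each an object of numbers: "x", "y", "z": the shift along the world's x, y, z in m; "yaw": the turn about the world's z in rad. A call has 1 to 5 rows; each row shifts and turns the commanded pose from where the row before left it; what a row does not reach is not made up. A row lasts 1/10 s, in which the tool goes at most 50 mm and 8.59 degrees, less where a joint would pass 70% of its speed; a pose out of reach is approached as far as the arm can. A call with a gripper value outside its range is refused whole. "claw" is the opening, from -1 (shut) to 1 (fully open), set as the call begins (left out, the last holds). The fingers move at their own pace and stop on an object; "newtons" is the grip in N (left out, the last holds). Time passes only in rows, so rows that do not move let the fingers close. It gives the time, the measured TCP pose, the force and the opening at its end, in the units of the state.
- bot.observe(): the state, without advancing time (a new reading comes with each control period).
- vision.capture(name): name is "scene" or "top"; returns a dict with "image" (400x640x3 uint8, red, green, blue), "depth" (400x640 float32, m along the optical axis (not along the pixel's ray), 0 where there is no reading), "intrinsics" (3x3 intrinsics, pixels), "world_from_camera" (4x4, takes a point from camera to world coordinates). Camera axes: x right, y down, z forward; pixel columns grow to the right and rows downward; lengths in m; the calibration is good to about 2 mm. A picture is of the moment at which its call begins.
- ticket.sign_off(): hands the job in, once; it reports no verdict.
The state is a dict: "time_s": time; "qpos": joint angles; "dq": joint speeds; "tau": joint torques, N m; "position": TCP position; "tcp_rot": TCP orientation; "wrist_force": force on the tool from outside, world axes, zero at the start; "wrist_torque": the same for the moment, N m; "width": opening from 0.0 (shut) to 1.0 (fully open).
Only numpy, scipy, OpenCV 4.12 (cv2) and the standard library are available. Lean on these libraries where they do the work, as an engineer would, in place of code of your own. Each camera call takes 0.05 s, during which the arm holds its last target. There are 200 camera calls.

TASK

Lock the record card into its stand: slide the stand's bolt fully home, through the card and into its keeper. Then squeeze the tails of the yellow spring clip to open it, take it off its rack, and finish holding it wide open around the middle of the card's top edge, one jaw well down each side and the clip not touching the card, so that I can slip a note in before it closes: do not let go at the end. Leave the card in its stand and the bottles and other things on the table where they are.

Things in the scene. Friction and masses are not known exactly. Their poses are not given: they have to be found in the camera images.
- stand: Grey card stand fixed to the table, base 140 (x) x 96 (y) x 10 mm, from 100 mm before to 40 mm behind the card. Origin on the table under the card; x: the way the bolt slides home, square to the card; y along the card. Aluminium channels 55 mm high hold the card's ends. The bolt's rod runs 30 mm up, before the card (-x side), in steel loops 42 mm high; the loop behind the card is its keeper.
- bolt_knob (a point): Middle of the bolt's upright round black knob, 60 mm above the table, 14 mm thick (grip from 46 to 75 mm up, thin stem below), on the stand's centre line. It stands 64 mm before the card (stand -x) with the bolt fully back and 34 mm before it when home. It can be pinched from above across the stand's y, or pushed.
- bolt (a joint): Slide of the bolt along the stand's +x, m: 0 fully back, 0.030 fully home in the keeper. It stays where it is left; friction about 2 N.
- card_top (a point): Middle of the top edge of the white record card (stiff board, 4 mm thick, 80 mm wide, 76 mm high, loose in the stand's slot with a little play; blue band along the top), 86 mm above the table. x is square to the card, y along its top edge, z up.
- rack: Clip rack fixed to the table: wooden foot 90 x 64 x 10 mm with an upright plate 4 mm thick (along its x), 50 mm wide (along y), top 70 mm above the table. Origin on the table under the plate. The clip sits clamped on the plate's top edge, jaws down, tails up.
- clip_pivot (a point): Pivot pin (radius 4 mm, 28 mm long along y) of the yellow spring clip, 74 mm above the table while on the rack. Axes are those of lever A (the -x lever): on the rack z is up and x square to the plate. The flat tails stand 10 to 57 mm above the pivot, the jaws reach 40 mm below it; the pin closes the throat between them.
- clip_jaw (a joint): Opening angle of the clip, rad: -0.05 jaws shut on each other, 0 clamped on the 4 mm rack plate (as found), 0.50 fully open at its stop (jaw tips then about 24 mm apart). The spring always closes it.
- jaw_a_tip (a point): Lower inner edge of lever A's black jaw pad, 40 mm below the pivot, mid-width.
- jaw_b_tip (a point): Lower inner edge of lever B's black jaw pad (the +x lever), 40 mm below the pivot, mid-width.
- dome_stick: Bystander: pale grey round-topped stick, 32 mm thick, 58 mm tall, loose. Origin under its centre.
- lime_bottle: Bystander: small white bottle with a green cap, 43 mm thick, 109 mm tall, loose. Origin under its centre.
- dropper_bottle: Bystander: small dropper bottle with a white nozzle, 27 mm thick, 60 mm tall, loose. Origin under its centre.
- card: The record card; origin at the middle of its lower edge, 10 mm above the table, axes as those of its top edge.
- clip: Yellow spring clip, 24 mm wide, 80 g; same origin and axes as its pivot. On the rack its tails splay, 40 mm over the outer faces at 35 mm above the pivot, 50 mm at the top. Pressing them together along x opens the jaws; fully open the outer faces are parallel, 24 mm apart, and lever A has leaned 0.25 rad. Takes about 12 N on each tail at 35 mm above the pivot.

How it is judged:
On the way, in this order (a step that is already met when the one before it is completed fails the run):
1. the bolt is home in its keeper (value of joint bolt above 0.0265 m), for 0.2 s.
2. the clip is squeezed open and lifted clear of its rack (value of joint clip_jaw above 0.35 rad and contact force between the fingers and clip above 3 N and distance between clip_pivot and rack above 0.115 m), for 0.2 s.
At the end, for the whole second after the job is handed in: Bolt over 26.5 mm home; fingers hold the clip open (over 0.37 rad), still, a jaw tip at least 8 mm below the card's top edge on each side, within 20 mm of its middle, in line (0.3 rad), clip and fingers touching neither card nor stand; card upright in its slot, moved under 8 mm (value of joint bolt above 0.0265 m and value of joint clip_jaw above 0.37 rad and contact force between the fingers and clip above 3 N and contact force between each of clip, the fingers and card below 0.3 N and contact force between clip and stand below 0.3 N and z of each of jaw_a_tip, jaw_b_tip in the frame of card_top below -0.008 m and z of clip_pivot in the frame of card_top above 0.003 m and y of clip_pivot in the frame of card_top between -0.02 and 0.02 m and angle between the y axis of clip_pivot and the y axis of card_top, either way round below 0.3 rad and ((x of jaw_a_tip in the frame of card_top below -0.002 m and x of jaw_b_tip in the frame of card_top above 0.002 m) or (x of jaw_b_tip in the frame of card_top below -0.002 m and x of jaw_a_tip in the frame of card_top above 0.002 m)) and linear speed of clip below 0.03 m/s and distance of card from where it was at the start of the episode below 0.008 m and angle between card's own z axis and vertical below 0.1 rad); the arm keeps its last pose, push and grip.
It fails at once if the card is pulled out of its slot (distance of card from where it was at the start of the episode above 0.02 m).
It fails at once if a bystander is disturbed (distance of any of dome_stick, lime_bottle, dropper_bottle from where it was at the start of the episode above 0.03 m).
It also fails if it takes over 58 s, if anything falls off the work surface, if the arm or the gripper's body presses on something with over 40 N, if the wrist force passes 120 N, or if a joint passes its speed limit or range.

## Working session

There is one attempt and no reset: what is moved stays moved. The work goes in short steps, Python scripts to look and compute and a tool call to move; the robot and the scene stay as the last step left them, time stands still between calls to the robot, and variables do not carry over. Pictures are saved under pics/ and viewed, about 8 in all and at most 12, crops included, and the job is handed in when it is done.

Besides the shell and the picture viewer there is one more tool, called after ">>>" in YAML: its name, and indented under it one key for each argument. play_rows: Moves the arm, as the interface text tells. Its arguments: {"type":"object","properties":{"deltas":{"type":"array"},"claw":{"type":"number"},"newtons":{"type":"number"}},"required":["deltas"]}

```bash
ls; mkdir -p pics; cat > h.py <<'E'
import numpy as np, cv2
from rig import bot, vision, ticket
def cap(n):
    c=vision.capture(n); d=c["depth"];K=c["intrinsics"];T=c["world_from_camera"]
    v,u=np.mgrid[:400,:640]
    P=np.stack([(u-K[0,2])/K[0,0]*d,(v-K[1,2])/K[1,1]*d,d],-1)@T[:3,:3].T+T[:3,3]
    P[d==0]=np.nan
    return c,P
def save(c,f,crop=None,s=1):
    im=c["image"][...,::-1]
    if crop: a,b,e,g=crop; im=im[b:g,a:e]
    cv2.imwrite("pics/"+f,cv2.resize(im,None,fx=s,fy=s,interpolation=cv2.INTER_CUBIC))
E
python3 - <<'E'
from h import *
for n in("scene","top"):
    c,P=cap(n); save(c,n+"1.png"); print(n,c["intrinsics"].tolist(),c["world_from_camera"].round(3).tolist()); np.savez(n+"1.npz",P=P,im=c["image"])
print(bot.observe())
E
```

```text
pics
scene [[398.72428496765644, 0.0, 320.65620267804474], [0.0, 398.72428496765644, 201.3799956579949], [0.0, 0.0, 1.0]] [[0.713, -0.492, 0.499, -0.026], [-0.701, -0.495, 0.513, -0.464], [-0.005, -0.716, -0.698, 0.9], [0.0, 0.0, 0.0, 1.0]]
top [[380.81551755924875, 0.0, 314.3919036275432], [0.0, 380.81551755924875, 203.91628464031695], [0.0, 0.0, 1.0]] [[-0.025, -0.987, 0.161, 0.362], [-1.0, 0.026, 0.004, 0.104], [-0.008, -0.161, -0.987, 1.167], [0.0, 0.0, 0.0, 1.0]]
{'time_s': 0.1, 'qpos': array([ 1.14943769e+00,  3.00405781e-01,  1.52151839e+00, -2.31240242e-05,
        1.32068044e+00, -6.65750809e-02]), 'dq': array([-0.00059095, -0.00127939, -0.00065971, -0.00025774,  0.00162664,
       -0.00028862]), 'tau': array([ 9.70802503e-04, -5.32635784e+01, -3.53286624e+01,  7.09152664e-02,
        2.34829268e-02, -1.92022654e-06]), 'position': array([0.19096404, 0.51553742, 0.20494867]), 'tcp_rot': array([ 1.76460040e-01,  9.84307675e-01, -4.93698322e-04, -1.11351366e-04]), 'wrist_force': array([-0.21122651, -0.89571792, -0.58239254]), 'wrist_torque': array([ 0.00287551,  0.01696701, -0.01142526]), 'width': 1.0009168750091397}
```

View pics/scene1.png

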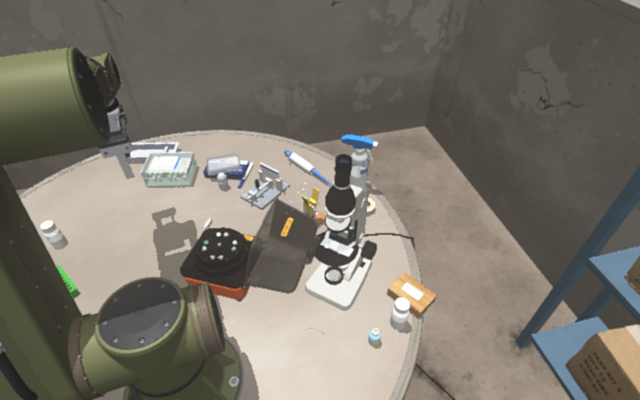

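View pics/top1.png

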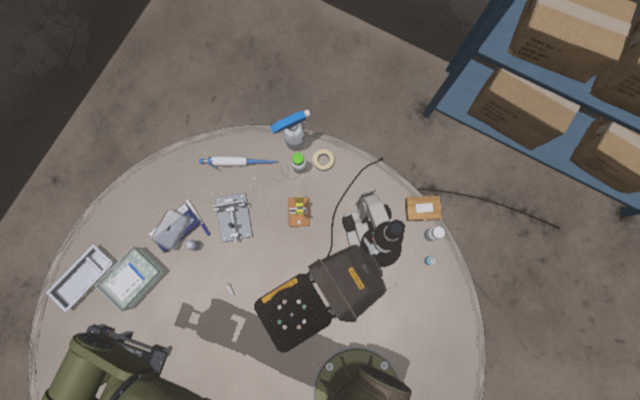

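Top view: the stand is near (234,218), the rack and yellow clip near (299,211), the lime bottle near (298,162) and the dome stick near (194,245). I'll zoom in next.

```bash
python3 - <<'E'
from h import *
z=np.load("top1.npz");im=z["im"][...,::-1];P=z["P"]
cv2.imwrite("pics/tc.png",cv2.resize(im[140:260,170:330],None,fx=5,fy=5,interpolation=cv2.INTER_CUBIC))
for u,v in[(234,218),(299,211),(298,160),(194,245),(299,222)]: print(u,v,P[v,u].round(3))
hs=cv2.cvtColor(im,cv2.COLOR_BGR2HSV)
m=(P[...,2]>.012)&(np.mgrid[:400,:640][1]>205)&(np.mgrid[:400,:640][1]<320)&(np.mgrid[:400,:640][0]>185)&(np.mgrid[:400,:640][0]<250)
n,l,s,c=cv2.connectedComponentsWithStats(m.astype('uint8'))
for i in range(1,n):
    if s[i,4]>8: q=P[l==i]; print(s[i],np.nanmean(q,0).round(3),np.nanmax(q[:,2]).round(3))
E
```

```text
234 218 [0.514 0.356 0.01 ]
299 211 [0.519 0.153 0.086]
298 160 [0.664 0.152 0.109]
194 245 [0.432 0.464 0.05 ]
299 222 [0.496 0.157 0.013]
[213 197  34  46 453] [0.526 0.357 0.045] 0.089
[289 196  19  18 205] [0.535 0.154 0.081] 0.128
```

View pics/tc.png

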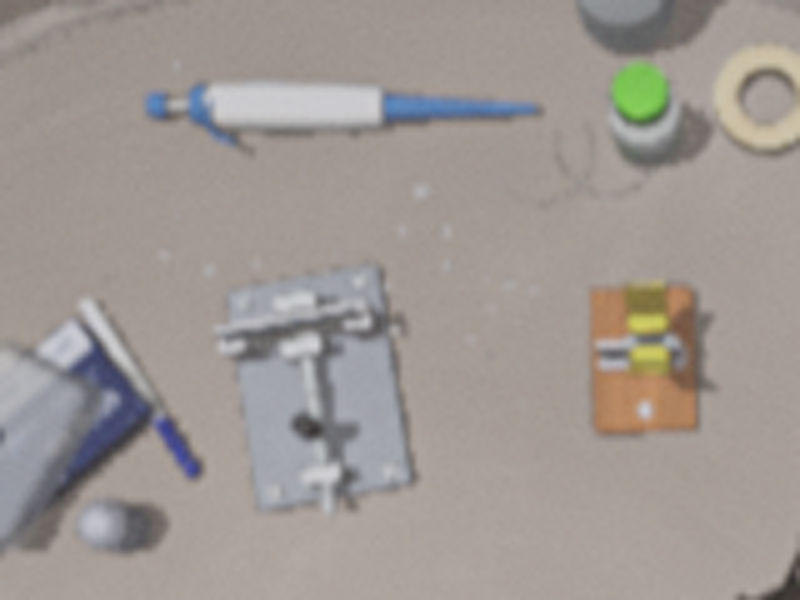

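Crop of the top view: knob at about (307,427), which is image (231,225). The card line runs from (218,330) to (375,310), and the clip is at (648,345). The stand yaw is about +0.13 rad and the rack yaw about +0.04 rad. Next I'll get metric values.

```bash
cat >> h.py <<'E'
def ray(c_or_KT,u,v,z):
    K,T=c_or_KT
    d=T[:3,:3]@np.array([(u-K[0,2])/K[0,0],(v-K[1,2])/K[1,1],1]); o=T[:3,3]
    return o+d*(z-o[2])/d[2]
E
python3 - <<'E'
from h import *
c,P=cap("top"); KT=(c["intrinsics"],c["world_from_camera"]); im=c["image"].astype(int)
f=lambda a,b:ray(KT,170+a/5-.4,140+b/5-.4,Z).round(4)
Z=.075; print("knob",f(307,422))
Z=.010
cs=[f(*p) for p in[(258,508),(230,292),(380,265),(410,483)]]; print("base",cs,[np.linalg.norm(cs[i]-cs[i-1]).round(3) for i in range(4)],[np.arctan2(*(cs[i]-cs[i-1])[1::-1]).round(3) for i in range(4)])
r=[f(*p) for p in[(597,432),(590,288),(692,287),(697,428)]];print("rack",r,[np.linalg.norm(r[i]-r[i-1]).round(3) for i in range(4)],[np.arctan2(*(r[i]-r[i-1])[1::-1]).round(3) for i in range(4)],np.mean(r,0))
x,y,z=P[...,0],P[...,1],P[...,2]
S=(abs(x-.53)<.09)&(abs(y-.357)<.07)
for a,b in((.07,.1),(.035,.06)):
    m=S&(z>a)&(z<b)
    print(a,[tuple(q.round(3)) for q in P[m]][::3])
g=cv2.cvtColor(c["image"],cv2.COLOR_RGB2HSV)
def line(name,m,zz):
    v,u=np.nonzero(m); X=np.array([ray(KT,a,b,zz) for a,b in zip(u,v)]);
    print(name,len(u),X.mean(0).round(4),X.min(0).round(4),X.max(0).round(4))
m=S&(im.sum(-1)<200); line("dark",m,.065)
m=(abs(x-.53)<.06)&(abs(y-.153)<.05)&(g[...,0]>22)&(g[...,0]<35)&(g[...,1]>120)
line("yellow",m,.074)
print([tuple(q.round(3)) for q in P[m]][::4])
E
```

```text
knob [0.4883 0.3503 0.075 ]
base [array([0.4441, 0.3942, 0.01  ]), array([0.5779, 0.4134, 0.01  ]), array([0.5924, 0.3206, 0.01  ]), array([0.4569, 0.3018, 0.01  ])] [np.float64(0.093), np.float64(0.135), np.float64(0.094), np.float64(0.137)] [np.float64(1.708), np.float64(0.143), np.float64(-1.416), np.float64(-3.004)]
rack [array([0.485 , 0.1876, 0.01  ]), array([0.5744, 0.1907, 0.01  ]), array([0.5734, 0.1276, 0.01  ]), array([0.4859, 0.1266, 0.01  ])] [np.float64(0.061), np.float64(0.089), np.float64(0.063), np.float64(0.088)] [np.float64(1.586), np.float64(0.035), np.float64(-1.587), np.float64(-3.13)] [0.529675 0.158125 0.01    ]
0.07 [(np.float64(0.556), np.float64(0.328), np.float64(0.086)), (np.float64(0.554), np.float64(0.338), np.float64(0.081)), (np.float64(0.553), np.float64(0.329), np.float64(0.084)), (np.float64(0.551), np.float64(0.36), np.float64(0.086)), (np.float64(0.551), np.float64(0.352), np.float64(0.083)), (np.float64(0.551), np.float64(0.343), np.float64(0.084)), (np.float64(0.552), np.float64(0.335), np.float64(0.079)), (np.float64(0.549), np.float64(0.375),
[... 5470 characters left out ...]
float64(0.543), np.float64(0.15), np.float64(0.082)), (np.float64(0.54), np.float64(0.158), np.float64(0.083)), (np.float64(0.539), np.float64(0.147), np.float64(0.089)), (np.float64(0.537), np.float64(0.158), np.float64(0.083)), (np.float64(0.536), np.float64(0.147), np.float64(0.089)), (np.float64(0.523), np.float64(0.156), np.float64(0.085)), (np.float64(0.522), np.float64(0.144), np.float64(0.088)), (np.float64(0.519), np.float64(0.15), np.float64(0.087)), (np.float64(0.514), np.float64(0.158), np.float64(0.103)), (np.float64(0.514), np.float64(0.146), np.float64(0.106)), (np.float64(0.508), np.float64(0.151), np.float64(0.127)), (np.float64(0.521), np.float64(0.147), np.float64(0.009))]
```

>>> play_rows:
  deltas:
    - {"x": 0.034,"y": -0.021,"yaw": -0.13}
    - {"x": 0.034,"y": -0.021,"yaw": -0.13}
    - {"x": 0.034,"y": -0.021,"yaw": -0.13}
    - {"x": 0.034,"y": -0.021,"yaw": -0.13}
    - {"x": 0.034,"y": -0.021,"yaw": -0.13}
  claw: -1
  newtons: 20

```text
invalid input at $.deltas[0]: expected keys x, y, z, yaw
```

>>> play_rows:
  deltas:
    - {"x": 0.034,"y": -0.021,"yaw": -0.13}
    - {"x": 0.034,"y": -0.021,"yaw": -0.13}
    - {"x": 0.033,"y": -0.02,"yaw": -0.15}
    - {}
    - {}

```text
invalid input at $.deltas[0]: expected keys x, y, z, yaw
```

>>> play_rows:
  deltas:
    - {"x": 0.034,"y": -0.021,"z": 0,"yaw": -0.13}
    - {"x": 0.034,"y": -0.021,"z": 0,"yaw": -0.13}
    - {"x": 0.034,"y": -0.021,"z": 0,"yaw": -0.13}
    - {"x": 0.034,"y": -0.021,"z": 0,"yaw": -0.13}
    - {"x": 0.034,"y": -0.021,"z": 0,"yaw": -0.13}
  claw: -1
  newtons: 20

```text
time_s: 0.65
position: [0.3622, 0.4096, 0.2053]
tcp_rot: [0.484, 0.875, -0.0, -0.0]
wrist_force: [0.3, 0.0, 0.4]
width: 0.612
```

>>> play_rows:
  deltas:
    - {"x": 0.034,"y": -0.021,"z": 0,"yaw": -0.13}
    - {"x": 0.034,"y": -0.021,"z": 0,"yaw": -0.13}
    - {"x": 0.033,"y": -0.02,"z": 0,"yaw": -0.15}
    - {"x": 0,"y": 0,"z": 0,"yaw": 0}
    - {"x": 0,"y": 0,"z": 0,"yaw": 0}

```text
time_s: 1.15
position: [0.4622, 0.3483, 0.205]
tcp_rot: [0.65, 0.76, -0.0, -0.0]
wrist_force: [0.3, 0.8, 0.4]
width: 0.187
```

>>> play_rows:
  deltas:
    - {"x": 0,"y": 0,"z": -0.04,"yaw": 0}
    - {"x": 0,"y": 0,"z": -0.04,"yaw": 0}
    - {"x": 0,"y": 0,"z": -0.04,"yaw": 0}
    - {"x": 0,"y": 0,"z": -0.033,"yaw": 0}
    - {"x": 0,"y": 0,"z": 0,"yaw": 0}

```text
time_s: 1.65
position: [0.4591, 0.3483, 0.0485]
tcp_rot: [0.649, 0.761, -0.004, -0.001]
wrist_force: [-0.3, 0.5, 0.4]
width: 0.003
```

```bash
python3 - <<'E'
from h import *
c,P=cap("scene"); save(c,"s2.png",(210,120,340,230),6); print(bot.observe()["qpos"].round(2))
c,P=cap("top"); save(c,"t2.png",(180,150,320,260),5)
E
```

```text
[0.59 0.53 1.58 0.   1.03 0.43]
```

View pics/s2.png

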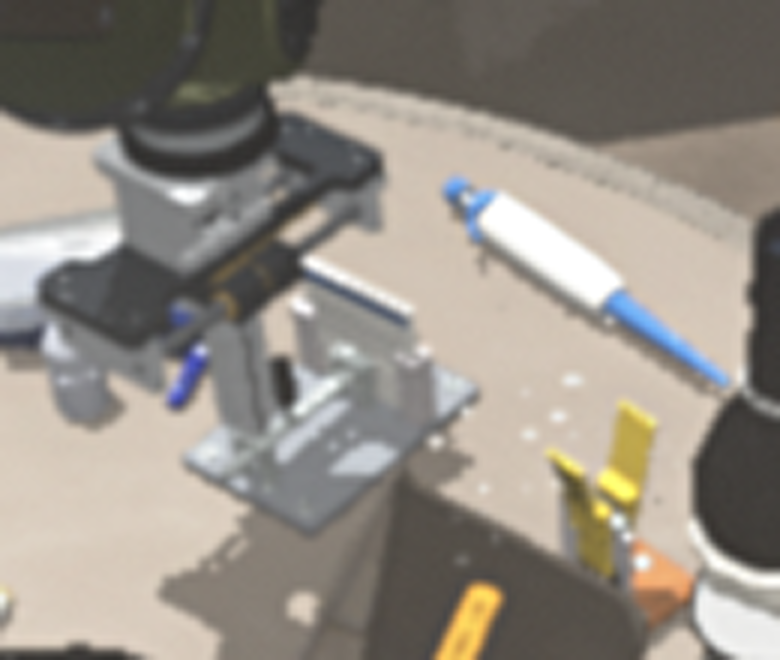

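The closed fingers, at crop (245,380), stand just behind the black knob at (282,380), with the card beyond. Now I'll push.

>>> play_rows:
  deltas:
    - {"x": 0.007,"y": 0.001,"z": 0,"yaw": 0}
    - {"x": 0.007,"y": 0.001,"z": 0,"yaw": 0}
    - {"x": 0.007,"y": 0.001,"z": 0,"yaw": 0}
    - {"x": 0.007,"y": 0.001,"z": 0,"yaw": 0}
    - {"x": 0,"y": 0,"z": 0,"yaw": 0}

```text
time_s: 2.25
position: [0.4912, 0.3527, 0.0527]
tcp_rot: [0.65, 0.76, 0.0, 0.0]
wrist_force: [0.2, 0.1, 0.7]
width: 0.009
```

>>> play_rows:
  deltas:
    - {"x": 0.004,"y": 0.0006,"z": 0,"yaw": 0}
    - {"x": 0.004,"y": 0.0006,"z": 0,"yaw": 0}
    - {"x": 0,"y": 0,"z": 0,"yaw": 0}

```text
time_s: 2.55
position: [0.4965, 0.3536, 0.0523]
tcp_rot: [0.65, 0.76, -0.002, -0.001]
wrist_force: [-16.4, -3.9, 9.7]
width: 0.004
```

>>> play_rows:
  deltas:
    - {"x": -0.012,"y": -0.002,"z": 0,"yaw": 0}
    - {"x": 0,"y": 0,"z": 0.04,"yaw": 0}
    - {"x": 0,"y": 0,"z": 0.04,"yaw": 0}
    - {"x": 0,"y": 0,"z": 0.04,"yaw": 0}
    - {"x": 0,"y": -0.01,"z": 0.03,"yaw": 0}

```text
time_s: 3.05
position: [0.4864, 0.3425, 0.2051]
tcp_rot: [0.65, 0.76, 0.001, 0.0]
wrist_force: [-0.1, 1.0, -0.1]
width: 0.004
```

>>> play_rows:
  deltas:
    - {"x": 0.01,"y": -0.03,"z": 0,"yaw": -0.035}
    - {"x": 0.01,"y": -0.04,"z": 0,"yaw": -0.035}
    - {"x": 0.01,"y": -0.04,"z": 0,"yaw": -0.035}
    - {"x": 0.01,"y": -0.04,"z": 0,"yaw": -0.035}
    - {"x": 0.006,"y": -0.04,"z": 0,"yaw": 0}
  claw: 1

```text
time_s: 3.55
position: [0.5326, 0.1502, 0.2025]
tcp_rot: [0.702, 0.712, 0.0, 0.0]
wrist_force: [1.0, -0.1, -0.2]
width: 0.397
```

>>> play_rows:
  deltas:
    - {"x": 0,"y": 0,"z": 0,"yaw": 0}
    - {"x": 0,"y": 0,"z": 0,"yaw": 0}
    - {"x": 0,"y": 0,"z": 0,"yaw": 0}

```text
time_s: 3.85
position: [0.532, 0.1527, 0.2024]
tcp_rot: [0.701, 0.713, 0.0, -0.0]
wrist_force: [-0.5, -0.8, 0.2]
width: 0.648
```

```bash
python3 - <<'E'
from h import *
c,P=cap("scene"); save(c,"s3.png",(210,120,340,230),6)
np.savez("s3.npz",P=P,im=c["image"],K=c["intrinsics"],T=c["world_from_camera"])
c,P=cap("top"); save(c,"t3.png",(180,150,320,260),5)
E
```

```text
(no output)
```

View pics/s3.png

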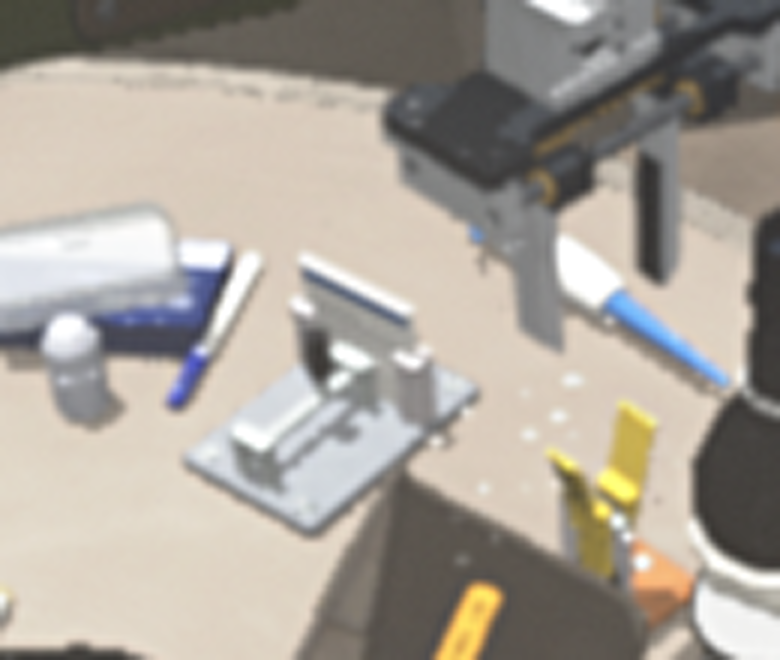

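View pics/t3.png

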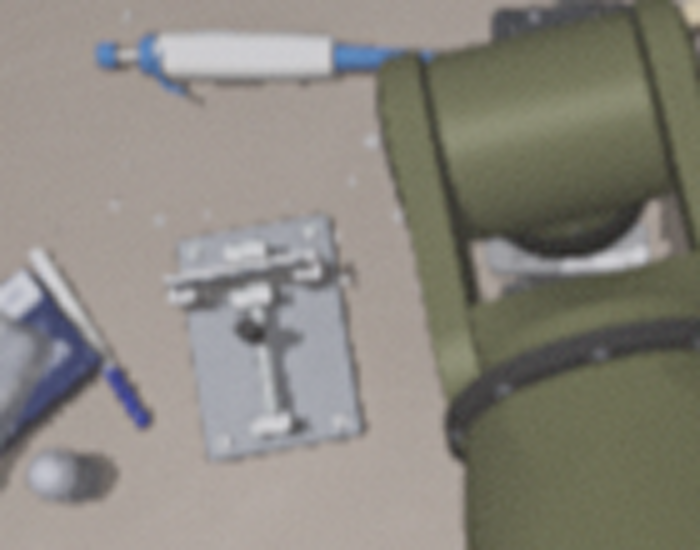

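Scene crop: the knob at (318,360) now sits near the card, and the fingers are above the clip at (600,470). Top crop: the knob is at (250,325), next to the card. I'll check the travel and refine the clip position.

```bash
python3 - <<'E'
from h import *
c,P=cap("top"); KT=(c["intrinsics"],c["world_from_camera"])
print("knob now",ray(KT,180+250/5-.4,150+323/5-.4,.075).round(4))
x,y,z=P[...,0],P[...,1],P[...,2]
m=(abs(x-.52)<.02)&(abs(y-.36)<.03)&(z>.066)&(z<.08); print("knob depth",P[m].mean(0).round(4),m.sum(), P[m][:,0].min(),P[m][:,0].max())
m=(abs(x-.55)<.015)&(abs(y-.36)<.055)&(z>.083)&(z<.092); q=P[m]; print("card",q.mean(0).round(4),len(q),q.min(0).round(3),q.max(0).round(3),np.polyfit(q[:,1],q[:,0],1))
s=np.load("s3.npz");P=s["P"];g=cv2.cvtColor(s["im"],cv2.COLOR_RGB2HSV);x,y,z=P[...,0],P[...,1],P[...,2]
m=(abs(x-.53)<.06)&(abs(y-.153)<.05)&(g[...,0]>22)&(g[...,0]<35)&(g[...,1]>120)
for q in sorted(P[m].round(3).tolist(),key=lambda t:-t[2])[::3]: print(q)
m=(abs(x-.55)<.02)&(abs(y-.36)<.055)&(z>.080)&(z<.092); q=P[m]; print("card",q.mean(0).round(4),len(q),q.min(0).round(3),q.max(0).round(3),np.polyfit(q[:,1],q[:,0],1))
E
```

```text
knob now [0.5169 0.3546 0.075 ]
knob depth [0.515  0.3569 0.0723] 21 0.508579530243785 0.5214790799191873
card [0.5485 0.363  0.0855] 44 [0.541 0.325 0.083] [0.556 0.401 0.09 ] [-0.16451293  0.60818278]
[0.502, 0.15, 0.129]
[0.503, 0.147, 0.127]
[0.505, 0.158, 0.126]
[0.554, 0.16, 0.124]
[0.55, 0.156, 0.121]
[0.506, 0.146, 0.121]
[0.552, 0.145, 0.118]
[0.551, 0.161, 0.116]
[0.553, 0.15, 0.115]
[0.549, 0.142, 0.115]
[0.549, 0.147, 0.112]
[0.548, 0.142, 0.111]
[0.548, 0.146, 0.109]
[0.548, 0.159, 0.104]
[0.547, 0.149, 0.104]
[0.546, 0.156, 0.103]
[0.548, 0.146, 0.101]
[0.546, 0.157, 0.099]
[0.547, 0.153, 0.097]
[0.512, 0.141, 0.097]
[0.546, 0.157, 0.095]
[0.544, 0.142, 0.094]
[0.546, 0.148, 0.093]
[0.514, 0.148, 0.091]
[0.516, 0.142, 0.09]
[0.539, 0.154, 0.089]
[0.539, 0.149, 0.089]
[0.535, 0.141, 0.089]
[0.536, 0.159, 0.088]
[0.536, 0.146, 0.088]
[0.514, 0.14, 0.088]
[0.524, 0.142, 0.087]
[0.536, 0.15, 0.086]
[0.515, 0.153, 0.086]
[0.54, 0.142, 0.085]
[0.516, 0.15, 0.084]
[0.516, 0.146, 0.082]
[0.516, 0.151, 0.079]
[0.519, 0.142, 0.075]
[0.521, 0.143, 0.069]
[0.521, 0.157, 0.062]
[0.521, 0.144, 0.059]
[0.522, 0.149, 0.055]
[0.519, 0.155, 0.053]
[0.522, 0.146, 0.049]
[0.524, 0.143, 0.045]
card [0.5467 0.3621 0.0842] 45 [0.539 0.327 0.08 ] [0.555 0.4   0.089] [-0.17521513  0.6101769 ]
```

```bash
python3 - <<'E'
from h import *
import numpy as np
c,P1=cap("top"); P0=np.load("top1.npz")["P"]
s3=np.load("s3.npz"); s0=np.load("scene1.npz")
for P in(P0,P1):
    x,y,z=P[...,0],P[...,1],P[...,2]
    m=(x>.47)&(x<.53)&(abs(y-.355)<.02)&(z>.066)&(z<.08);q=P[m];print(q.mean(0).round(4),np.median(q,0).round(4),len(q),q.min(0).round(4),q.max(0).round(4))
for s in(s0,s3):
    P=s["P"];x,y,z=P[...,0],P[...,1],P[...,2]
    m=(x>.47)&(x<.53)&(abs(y-.355)<.02)&(z>.05)&(z<.08)&(s["im"].sum(-1)<200);q=P[m];print(q.mean(0).round(4),len(q),q.min(0).round(4),q.max(0).round(4))
E
```

```text
[0.4885 0.3528 0.0729] [0.4883 0.3529 0.0726] 22 [0.4829 0.3458 0.0664] [0.4946 0.3597 0.0777]
[0.5151 0.357  0.0721] [0.5148 0.3569 0.0726] 21 [0.5092 0.3515 0.0661] [0.5212 0.3636 0.0757]
[0.4843 0.3488 0.0653] 13 [0.4809 0.3444 0.0561] [0.4886 0.3521 0.0763]
[0.5103 0.3525 0.0635] 10 [0.5083 0.3502 0.0507] [0.5132 0.3549 0.0722]
```

Travel measures 27 mm, and the knob is 34 mm before the card. That agrees with home but sits close to the limit, so I'll push once more to be sure.

>>> play_rows:
  deltas:
    - {"x": -0.01,"y": 0.04,"z": 0,"yaw": 0.035}
    - {"x": -0.01,"y": 0.04,"z": 0,"yaw": 0.035}
    - {"x": -0.01,"y": 0.04,"z": 0,"yaw": 0.035}
    - {"x": -0.01,"y": 0.04,"z": 0,"yaw": 0.035}
    - {"x": -0.008,"y": 0.039,"z": 0,"yaw": 0}
  claw: -1

```text
time_s: 4.55
position: [0.483, 0.3531, 0.2026]
tcp_rot: [0.649, 0.761, 0.0, 0.0]
wrist_force: [0.5, -1.0, 0.9]
width: 0.466
```

>>> play_rows:
  deltas:
    - {"x": 0,"y": 0,"z": 0,"yaw": 0}
    - {"x": 0,"y": 0,"z": -0.03,"yaw": 0}
    - {"x": 0,"y": 0,"z": -0.04,"yaw": 0}
    - {"x": 0,"y": 0,"z": -0.04,"yaw": 0}
    - {"x": 0,"y": 0,"z": -0.04,"yaw": 0}

```text
time_s: 5.05
position: [0.4839, 0.3507, 0.0511]
tcp_rot: [0.65, 0.76, 0.0, 0.0]
wrist_force: [0.2, 0.9, -0.5]
width: 0.045
```

>>> play_rows:
  deltas:
    - {"x": 0,"y": 0,"z": 0,"yaw": 0}
    - {"x": 0,"y": 0,"z": 0,"yaw": 0}
    - {"x": 0.005,"y": 0.001,"z": 0,"yaw": 0}
    - {"x": 0.005,"y": 0.001,"z": 0,"yaw": 0}
    - {"x": 0,"y": 0,"z": 0,"yaw": 0}

```text
time_s: 5.55
position: [0.4953, 0.3533, 0.0539]
tcp_rot: [0.65, 0.76, 0.001, 0.0]
wrist_force: [-0.2, -0.3, -0.4]
width: 0.003
```

>>> play_rows:
  deltas:
    - {"x": 0.003,"y": 0.0004,"z": 0,"yaw": 0}
    - {"x": 0,"y": 0,"z": 0,"yaw": 0}
    - {"x": 0,"y": 0,"z": 0,"yaw": 0}

```text
time_s: 5.85
position: [0.4963, 0.3534, 0.0532]
tcp_rot: [0.65, 0.76, -0.001, -0.001]
wrist_force: [-9.4, -2.7, 9.0]
width: 0.007
```

>>> play_rows:
  deltas:
    - {"x": 0.002,"y": 0.0003,"z": 0,"yaw": 0}
    - {"x": 0,"y": 0,"z": 0,"yaw": 0}
    - {"x": 0,"y": 0,"z": 0,"yaw": 0}

```text
time_s: 6.15
position: [0.4968, 0.3536, 0.0532]
tcp_rot: [0.65, 0.76, -0.002, -0.001]
wrist_force: [-21.6, -5.8, 16.2]
width: 0.009
```

It met a hard stop at the same place, with 22 N against a 2 N friction, so the bolt is home. Now to the clip.

>>> play_rows:
  deltas:
    - {"x": -0.014,"y": -0.002,"z": 0,"yaw": 0}
    - {"x": 0,"y": 0,"z": 0.04,"yaw": 0}
    - {"x": 0,"y": 0,"z": 0.04,"yaw": 0}
    - {"x": 0,"y": 0,"z": 0.04,"yaw": 0}
    - {"x": 0,"y": -0.01,"z": 0.03,"yaw": 0}

```text
time_s: 6.65
position: [0.4852, 0.3423, 0.2055]
tcp_rot: [0.65, 0.76, 0.001, 0.0]
wrist_force: [-0.2, 0.4, -0.0]
width: 0.002
```

>>> play_rows:
  deltas:
    - {"x": 0.01,"y": -0.03,"z": 0,"yaw": -0.035}
    - {"x": 0.01,"y": -0.04,"z": 0,"yaw": -0.035}
    - {"x": 0.01,"y": -0.04,"z": 0,"yaw": -0.035}
    - {"x": 0.01,"y": -0.04,"z": 0,"yaw": -0.035}
    - {"x": 0.006,"y": -0.04,"z": 0,"yaw": 0}
  claw: 1

```text
time_s: 7.15
position: [0.5314, 0.15, 0.2029]
tcp_rot: [0.702, 0.712, 0.0, 0.0]
wrist_force: [0.1, -0.9, -0.1]
width: 0.394
```

>>> play_rows:
  deltas:
    - {"x": 0,"y": 0,"z": 0,"yaw": 0}
    - {"x": 0,"y": 0,"z": 0,"yaw": 0}
    - {"x": 0,"y": 0,"z": 0,"yaw": 0}
    - {"x": 0,"y": 0,"z": 0,"yaw": 0}
    - {"x": 0,"y": 0,"z": 0,"yaw": 0}

```text
time_s: 7.65
position: [0.5309, 0.1525, 0.2024]
tcp_rot: [0.701, 0.713, -0.0, -0.0]
wrist_force: [-0.3, -0.2, 0.3]
width: 0.818
```

>>> play_rows:
  deltas:
    - {"x": 0,"y": 0,"z": -0.03,"yaw": 0}
    - {"x": 0,"y": 0,"z": -0.03,"yaw": 0}
    - {"x": 0,"y": -0.001,"z": -0.03,"yaw": 0}
    - {"x": 0,"y": 0,"z": -0.022,"yaw": 0}
    - {"x": 0,"y": 0,"z": 0,"yaw": 0}

```text
time_s: 8.15
position: [0.5295, 0.1508, 0.0878]
tcp_rot: [0.701, 0.713, -0.002, -0.001]
wrist_force: [0.5, 0.3, 0.5]
width: 0.997
```

>>> play_rows:
  deltas:
    - {"x": 0,"y": 0,"z": 0,"yaw": 0}
    - {"x": 0,"y": 0,"z": 0,"yaw": 0}
    - {"x": 0,"y": 0,"z": 0,"yaw": 0}
    - {"x": 0,"y": 0,"z": 0,"yaw": 0}
    - {"x": 0,"y": 0,"z": 0,"yaw": 0}
  claw: -1
  newtons: 32

```text
time_s: 8.65
position: [0.5312, 0.1507, 0.0909]
tcp_rot: [0.701, 0.713, 0.0, 0.0]
wrist_force: [-0.3, 0.1, 0.2]
width: 0.61
```

>>> play_rows:
  deltas:
    - {"x": 0,"y": 0,"z": 0,"yaw": 0}
    - {"x": 0,"y": 0,"z": 0,"yaw": 0}
    - {"x": 0,"y": 0,"z": 0,"yaw": 0}
    - {"x": 0,"y": 0,"z": 0,"yaw": 0}
    - {"x": 0,"y": 0,"z": 0,"yaw": 0}

```text
time_s: 9.15
position: [0.5324, 0.1508, 0.0923]
tcp_rot: [0.701, 0.713, 0.002, 0.001]
wrist_force: [0.1, -0.5, 13.3]
width: 0.253
```

Width 0.253 (23.8 mm) means the clip is fully open. Now I'll lift.

>>> play_rows:
  deltas:
    - {"x": 0,"y": 0,"z": 0.005,"yaw": 0}
    - {"x": 0,"y": 0,"z": 0.01,"yaw": 0}
    - {"x": 0,"y": 0,"z": 0.015,"yaw": 0}
    - {"x": 0,"y": 0,"z": 0.02,"yaw": 0}
    - {"x": 0,"y": 0,"z": 0.02,"yaw": 0}

```text
time_s: 9.65
position: [0.5309, 0.1506, 0.1615]
tcp_rot: [0.701, 0.713, -0.0, -0.0]
wrist_force: [-0.3, -0.4, -0.9]
width: 0.253
```

>>> play_rows:
  deltas:
    - {"x": 0,"y": 0,"z": 0.02,"yaw": 0}
    - {"x": 0,"y": 0,"z": 0.01,"yaw": 0}
    - {"x": 0,"y": 0,"z": 0,"yaw": 0}
    - {"x": 0,"y": 0,"z": 0,"yaw": 0}
    - {"x": 0,"y": 0,"z": 0,"yaw": 0}

```text
time_s: 10.15
position: [0.5307, 0.1506, 0.1894]
tcp_rot: [0.701, 0.713, -0.001, -0.0]
wrist_force: [0.0, 0.7, -1.1]
width: 0.25
```

```bash
python3 - <<'E'
from h import *
c,P=cap("scene"); save(c,"s4.png",(240,90,370,210),6)
print(bot.observe()["position"])
g=cv2.cvtColor(c["image"],cv2.COLOR_RGB2HSV);x,y,z=P[...,0],P[...,1],P[...,2]
m=(abs(x-.53)<.06)&(abs(y-.153)<.05)&(g[...,0]>22)&(g[...,0]<35)&(g[...,1]>120)
for q in sorted(P[m].round(3).tolist(),key=lambda t:-t[2])[::3]: print(q)
E
```

```text
[0.53071226 0.15057417 0.18943765]
[0.538, 0.153, 0.229]
[0.54, 0.158, 0.228]
[0.539, 0.141, 0.228]
[0.544, 0.159, 0.225]
[0.54, 0.143, 0.223]
[0.539, 0.142, 0.221]
[0.539, 0.15, 0.219]
[0.54, 0.154, 0.217]
[0.541, 0.144, 0.215]
[0.539, 0.15, 0.213]
[0.539, 0.142, 0.21]
[0.538, 0.145, 0.209]
[0.537, 0.144, 0.206]
[0.54, 0.151, 0.204]
[0.54, 0.156, 0.201]
[0.537, 0.156, 0.199]
[0.541, 0.157, 0.197]
[0.54, 0.147, 0.196]
[0.541, 0.152, 0.193]
[0.541, 0.161, 0.19]
[0.522, 0.14, 0.19]
[0.539, 0.15, 0.188]
[0.535, 0.142, 0.188]
[0.537, 0.148, 0.187]
[0.519, 0.142, 0.187]
[0.535, 0.15, 0.186]
[0.522, 0.141, 0.186]
[0.532, 0.151, 0.184]
[0.518, 0.157, 0.182]
[0.518, 0.145, 0.182]
[0.522, 0.141, 0.181]
[0.54, 0.144, 0.18]
[0.514, 0.153, 0.18]
[0.521, 0.14, 0.179]
[0.517, 0.147, 0.178]
[0.517, 0.152, 0.175]
[0.523, 0.142, 0.173]
[0.516, 0.151, 0.172]
[0.519, 0.15, 0.167]
[0.518, 0.146, 0.163]
[0.519, 0.158, 0.162]
[0.519, 0.154, 0.161]
[0.517, 0.145, 0.16]
[0.517, 0.144, 0.157]
[0.517, 0.148, 0.155]
[0.516, 0.148, 0.152]
[0.543, 0.148, 0.15]
[0.516, 0.147, 0.149]
[0.515, 0.143, 0.148]
[0.514, 0.159, 0.146]
[0.515, 0.143, 0.145]
[0.514, 0.146, 0.143]
[0.515, 0.159, 0.142]
```

View pics/s4.png

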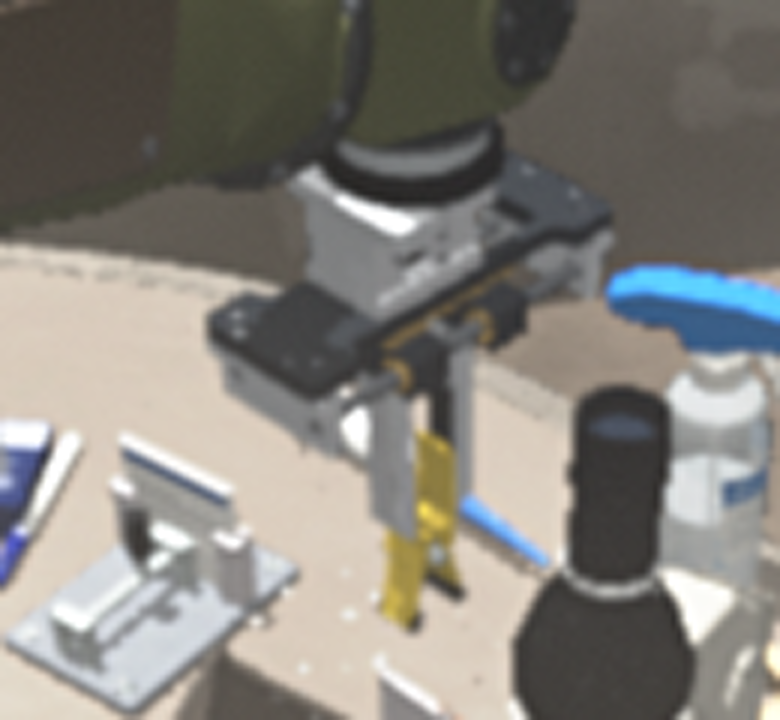

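The clip is held wide open and upright, with its black jaw tips at crop (410,620) and (450,590), clear of the rack. Next I'll move above the card.

>>> play_rows:
  deltas:
    - {"x": 0.003,"y": 0.03,"z": 0,"yaw": 0.02}
    - {"x": 0.003,"y": 0.04,"z": 0,"yaw": 0.03}
    - {"x": 0.003,"y": 0.04,"z": 0,"yaw": 0.03}
    - {"x": 0.003,"y": 0.04,"z": 0,"yaw": 0.03}
    - {"x": 0.003,"y": 0.04,"z": 0,"yaw": 0.03}

```text
time_s: 10.7
position: [0.5458, 0.3422, 0.1896]
tcp_rot: [0.649, 0.76, -0.001, -0.0]
wrist_force: [0.1, -0.2, -0.9]
width: 0.251
```

>>> play_rows:
  deltas:
    - {"x": 0.0025,"y": 0.022,"z": 0,"yaw": 0}
    - {"x": 0,"y": 0,"z": 0,"yaw": 0}
    - {"x": 0,"y": 0,"z": -0.02,"yaw": 0}
    - {"x": 0,"y": 0,"z": 0,"yaw": 0}
    - {"x": 0,"y": 0,"z": 0,"yaw": 0}

```text
time_s: 11.2
position: [0.5486, 0.3618, 0.1704]
tcp_rot: [0.65, 0.76, -0.001, -0.0]
wrist_force: [-0.4, -0.6, -0.9]
width: 0.251
```

```bash
cat > chk.py <<'E'
from h import *
import sys
c,P=cap("scene"); save(c,sys.argv[1],(220,80,330,210),6 if 0 else 4.6)
o=bot.observe(); print(o["position"].round(4),o["tcp_rot"].round(3),o["width"],o["wrist_force"].round(1))
g=cv2.cvtColor(c["image"],cv2.COLOR_RGB2HSV);x,y,z=P[...,0],P[...,1],P[...,2]
m=(abs(x-.55)<.06)&(abs(y-.363)<.05)&(g[...,0]>22)&(g[...,0]<35)&(g[...,1]>120)
q=P[m]; 
t=o["position"]; r=q-t; a=.155; X=r[:,0]*np.cos(a)+r[:,1]*np.sin(a); Y=-r[:,0]*np.sin(a)+r[:,1]*np.cos(a)
for lo in np.arange(-.055,.05,.01):
    k=(r[:,2]>lo)&(r[:,2]<lo+.01)
    if k.any(): print(round(lo,3),k.sum(),X[k].min().round(3),X[k].max().round(3),Y[k].min().round(3),Y[k].max().round(3))
m=(abs(x-.55)<.02)&(abs(y-.363)<.05)&(z>.078)&(z<.092)&(g[...,1]<110); q=P[m]; print("card",q.mean(0).round(4),len(q),q.min(0).round(3),q.max(0).round(3),np.polyfit(q[:,1],q[:,0],1))
E
python3 chk.py s5.png
```

```text
[0.5488 0.3621 0.1711] [0.65 0.76 0.   0.  ] 0.24735026362173465 [-0.3  0.4 -0.4]
-0.055 5 -0.018 0.014 -0.004 0.014
-0.045 15 -0.018 0.01 -0.006 0.009
-0.035 11 -0.016 -0.011 -0.008 0.008
-0.025 9 -0.015 -0.01 -0.008 0.005
-0.015 20 -0.015 0.009 -0.011 0.006
-0.005 23 -0.012 0.01 -0.013 0.008
0.005 11 0.006 0.011 -0.004 0.007
0.015 12 0.007 0.01 -0.01 0.01
0.025 12 0.005 0.011 -0.009 0.007
0.035 8 0.007 0.013 -0.01 0.011
card [0.5461 0.362  0.0838] 55 [0.539 0.321 0.078] [0.553 0.402 0.09 ] [-0.13969053  0.59669203]
```

View pics/s5.png

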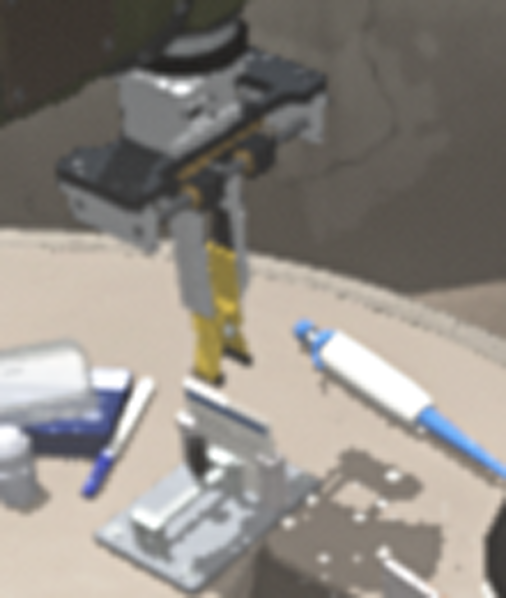

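Scene crop: the open jaws at (208,378) and (240,358) sit above the middle of the card's top edge at (230,405), and the depth data agree within 2 mm. I'll descend slowly.

>>> play_rows:
  deltas:
    - {"x": 0,"y": 0.001,"z": -0.01,"yaw": 0}
    - {"x": 0,"y": 0,"z": -0.01,"yaw": 0}
    - {"x": 0,"y": 0,"z": -0.005,"yaw": 0}
    - {"x": 0,"y": 0,"z": 0,"yaw": 0}
    - {"x": 0,"y": 0,"z": 0,"yaw": 0}

```text
time_s: 11.75
position: [0.5486, 0.3637, 0.1455]
tcp_rot: [0.65, 0.76, -0.0, -0.0]
wrist_force: [0.1, -0.3, -0.8]
width: 0.249
```

>>> play_rows:
  deltas:
    - {"x": 0,"y": 0,"z": -0.006,"yaw": 0}
    - {"x": 0,"y": 0,"z": -0.006,"yaw": 0}
    - {"x": 0,"y": 0,"z": -0.006,"yaw": 0}
    - {"x": 0,"y": 0,"z": 0,"yaw": 0}
    - {"x": 0,"y": 0,"z": 0,"yaw": 0}

```text
time_s: 12.25
position: [0.5485, 0.3636, 0.1273]
tcp_rot: [0.65, 0.76, -0.0, -0.0]
wrist_force: [-0.0, 0.1, -2.0]
width: 0.251
```

```bash
python3 chk.py s6.png; python3 - <<'E'
from h import *
c=cv2.imread("pics/s6.png"); h=vision.capture("scene"); im=h["image"][...,::-1][130:200,245:305]; cv2.imwrite("pics/s7.png",cv2.resize(im,None,fx=8,fy=8,interpolation=cv2.INTER_CUBIC))
E
```

```text
[0.5486 0.3637 0.1276] [0.65 0.76 0.   0.  ] 0.24775604916637325 [ 0.4  0.7 -0.8]
-0.055 1 -0.018 -0.018 0.006 0.006
-0.045 15 -0.019 0.012 -0.009 0.009
-0.035 13 -0.017 -0.007 -0.011 0.009
-0.025 8 -0.016 -0.01 -0.01 0.004
-0.015 16 -0.014 0.008 -0.01 0.007
-0.005 19 -0.011 0.01 -0.01 0.008
0.005 11 0.007 0.012 -0.008 0.007
0.015 12 0.007 0.013 -0.01 0.012
0.025 12 0.006 0.01 -0.009 0.008
0.035 6 0.009 0.012 -0.009 0.007
card [0.5482 0.3588 0.0826] 65 [0.53  0.323 0.078] [0.565 0.403 0.092] [-0.11088205  0.58802154]
```

View pics/s7.png

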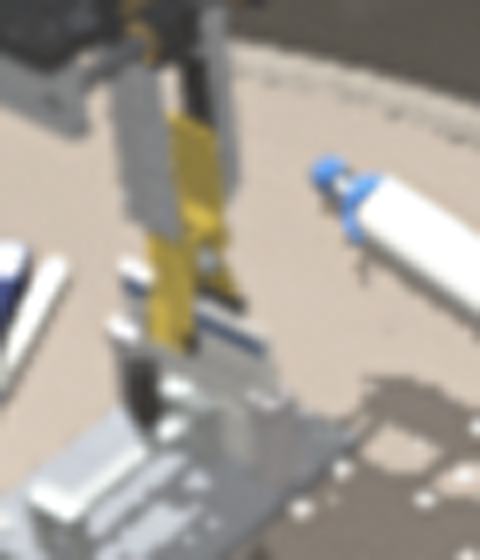

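Jaw A at (175,340) is in front of the card, and jaw B at (235,298) is behind it and partly hidden. There is no contact force. I'll go 2 mm lower, let it settle, then hand in.

>>> play_rows:
  deltas:
    - {"x": 0,"y": 0,"z": -0.002,"yaw": 0}
    - {"x": 0,"y": 0,"z": 0,"yaw": 0}
    - {"x": 0,"y": 0,"z": 0,"yaw": 0}
    - {"x": 0,"y": 0,"z": 0,"yaw": 0}
    - {"x": 0,"y": 0,"z": 0,"yaw": 0}

```text
time_s: 12.85
position: [0.5486, 0.3636, 0.1255]
tcp_rot: [0.65, 0.76, 0.0, 0.0]
wrist_force: [0.1, 0.0, -0.4]
width: 0.251
```

```bash
python3 - <<'E'
from h import *
o=bot.observe(); print(o["position"],o["width"],o["wrist_force"].round(1))
print(ticket.sign_off())
E
```

```text
[0.54859993 0.36362801 0.12551335] 0.2509648476101355 [ 0.1  0.  -0.4]
the job is handed in; nothing more can be done
None
```

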